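# Close a cheese box and check it under the height bar

## Task

The lid of the unsealed cheese box (blue sticker) is not quite shut: press it fully home, then bring the box to the flared mouth of the height gauge and push it lengthwise along the channel, under the red bar, until it meets the rubber stop pad. Press it against the pad with about 8 N (never more than 25 N on any part of the gauge) for a full second, then let go and leave the box there under the bar. Do not tip the box or disturb the other goods.

Things in the scene. Friction and masses are not known exactly. Their poses are not given: they have to be found in the camera images.
- box_center (a point): The box to be checked: pale wood, 120 mm long (its x axis), 62 mm wide (y), darker push-on lid with a round blue sticker, no green band. With the lid home it is 50 mm high: body 38 mm, lid 12 mm. It stands on the counter (z = 0), lid up, and weighs 0.35 to 0.65 kg. The point is at its middle, 25 mm above its underside. Grip the body's long sides, below the lid.
- cheese_box: The same box (with its lid); origin at the centre of its underside, axes as above.
- lid (a joint): How far the lid stands proud of home, in m: 0 = fully home, 0.006 to 0.010 at the start. It slides straight down when pressed near its middle, resists with about 5 to 10 N, stays where it is left, and stops hard when home.
- gauge: Height gauge fixed to the counter: a red bar (16 mm along the channel, 124 mm wide, underside 52.5 mm and top 62.5 mm up) on two aluminium posts, bridging a channel whose floor is the counter. Nothing else stands over the channel. Origin: on the counter, on the channel's axis, right under the bar's middle. Its x axis runs along the channel, the way the box is pushed.
- gauge_mouth (a point): The tip of the gauge's flared mouth, on the channel's axis at the counter, 75 mm before the bar's middle. The mouth is 90 mm wide inside here and narrows to the channel of 66 mm (between two guide rails 12 mm high) at 45 mm before the bar; the rails run on to 75 mm past the bar. Same axes as the gauge.
- stop_post: The end stop, fixed to the gauge: dark block, 44 mm high, with a black rubber pad (40 mm wide, 10 to 40 mm up) on a brass spindle before it. Origin: on the counter, on the channel's axis, 100 mm past the bar's middle. The pad's face stands 50 to 72 mm past the bar's middle, set differently each time and not in the readings: find it by feel. It does not give.
- sealed_box_a: finished cheese box, 120 x 62 x 50 mm, pale wood with a green sealing band round its middle; leave it alone. Origin: centre of its underside
- sealed_box_b: a second finished box, the same as sealed_box_a; leave it alone. Origin: centre of its underside
- cheese_wheel: small pale cheese wheel, diameter 124 mm, 70 mm high; leave it alone. Origin: centre of its underside
- honey_jar: amber jar with brass cap, diameter 68 mm, 95 mm high; leave it alone. Origin: centre of its underside
- tape_roll: clear tape roll lying flat, diameter 90 mm, 24 mm high; leave it alone. Origin: centre of its underside
- price_clip: price-card clip, wooden foot 30 x 70 mm, black card up to 62 mm high; leave it alone. Origin: centre of its underside
- spatula: cheese spatula lying flat; leave it alone. Its x axis runs along it

How it is judged:
By the outcome, as a careful person would: the job done as asked, in the order asked, and still so for the second after the job is handed in, with the robot touching nothing.
It also fails if it takes over 72 s, if anything falls off the work surface, if the arm or the gripper's body presses on something with over 40 N, if the wrist force passes 120 N, or if a joint passes its speed limit or range.

## Robot

A 6-joint arm with a two-finger parallel gripper is mounted at the origin on the work surface. World frame = base frame: x ahead of the robot, y to its left, z up, the work surface at z = 0. Lengths are in mm, angles in rad, forces in N, time in s.
With the tool pointing down it reaches from about 300 to 950 mm from the base axis. Payload 3.1 kg.
Tool frame: the origin (TCP) lies at the centre of the arm's flange, where the gripper is bolted on; the fingertips stand 173 mm ahead of it and the grasp point (between the pads) lies 155 mm ahead of it; z points along the fingers, y is the direction in which the jaws open and shut (so a half turn about z gives the same grasp; the last joint's range is limited). The gripper opens to 85 mm and grips with 20 to 120 N. Pads are 22 mm wide; open, the fingers measure 114 mm over their backs; the gripper's body (76 mm by 85 mm) begins 54 mm behind the grasp point. The pads swing forward as they close: fully open they stand 13 mm farther back than shut.
Start: joints at [-1.288, 0.308, 1.634, -0, 1.2, -0.07], TCP at [215.928, -586.522, 404.672] pointing down, gripper open.
Joint ranges: [-3.06, 3.06], [-0.79, 1.96], [0.05, 2.63], [-1.19, 4.34], [0.05, 2.64], [-2.94, 2.94]. Speed limits (rad/s): [2.79, 2.79, 3.14, 3.14, 3.14, 3.14].

## Interface

Orientations are given as a unit quaternion [w, x, y, z].
In Python, from cell import status, imaging, order, models gives the robot as it stands.
- The arm moves only by the shell command python3 -m creep 'ROWS' [OPENING]. ROWS is JSON, one flat list of numbers, 6 for each row, row after row: the shift along the tool's x, y, z in cm, then the turn, a rotation vector about the tool's x, y, z in rad. In form: [dx, dy, dz, ax, ay, az, dx, dy, dz, ax, ay, az, ...]. A call has 1 to 12 rows; each row shifts and turns the pose as measured when the row begins, along the tool's axes as they then stand; what a row does not reach is not made up. A row lasts 1/12 s, in which the tool goes at most 41.7 mm and 7.16 degrees, less where a joint would pass 70% of its speed; a pose out of reach is approached as far as the arm can. A call is refused whole if a number of a shift passes 4.17 or a number of a turn 0.125, either way. A call with a gripper value outside its range is refused whole. OPENING is the closure, from 0 (fully open) to 1 (shut), set as the call begins (- or left out, the last holds). The fingers move at their own pace and stop on an object; the grip force is fixed at half the most. Time passes only in rows, so rows that do not move let the fingers close. It gives the time, the measured TCP pose, the force and the opening at its end, in the units of the state.
- status.read_state(): the state, without advancing time (a new reading comes with each control period).
- imaging.get_image(name): name is "scene" or "top"; returns (picture, depth): 420x560x3 uint8, red, green, blue; 420x560 float32, mm along the optical axis (not along the pixel's ray), 0 where there is no reading.
- imaging.camera_params(name): a dict with "intrinsics" (3x3 intrinsics, pixels), "D" ([k1, k2, p1, p2, k3] as OpenCV has them; the pictures are not rectified), "R" (3x3) and "t" (3): a world point X has camera coordinates R X + t. Camera axes: x right, y down, z forward; pixel columns grow to the right and rows downward; lengths in mm; the calibration is good to about 2 mm. A picture is of the moment at which its call begins. camera_params takes no time and is no camera call.
- order.finish_job(): hands the job in, once; it reports no verdict.
Trained networks look in the newest picture that a camera, given by its name, has taken for a name from the list of things; names that differ only in an ending like _2 or _b are one class to them, and where a whole thing is asked for, a point or a joint stands for the part that bears it (a point fixed in the world has none). Each returns a list of dicts, best first, with "conf" (0 to 1); they miss things now and then, are a little off and sometimes report something else, mostly with a low value. They report only what shows in the picture. A call takes as long as a camera call.
- models.boxes_of(camera, label): "box" ([centre column, centre row, width, height] in pixels, round what is visible of it).
- models.trace(camera, label): "mask" (420x560 bool, what is visible of it) and "box" ([centre column, centre row, width, height] in pixels, round what is visible of it).
The state is a dict: "t": time; "joint_pos": joint angles; "qvel": joint speeds; "effort": joint torques, N m; "eef_pos": TCP position; "tool_rot": TCP orientation; "force": force on the tool from outside, world axes, zero at the start; "moment": the same for the moment, N m; "finger_gap": finger opening in mm.
Only numpy, scipy, OpenCV 4.12 (cv2) and the standard library are available. Lean on these libraries where they do the work, as an engineer would, in place of code of your own. Each camera call takes 0.05 s, during which the arm holds its last target. There are 200 camera calls.

## Working session

There is one attempt and no reset: what is moved stays moved. The work goes in short steps, Python scripts to look and compute and a shell command to move; the robot and the scene stay as the last step left them, time stands still between calls to the robot, and variables do not carry over. Pictures are saved under pics/ and viewed, about 8 in all and at most 12, crops included, and the job is handed in when it is done.

```bash
ls; mkdir -p pics; cat > h.py <<'E'
import numpy as np, cv2
from cell import status, imaging, order, models
def cam(n):
    p=imaging.camera_params(n); return np.array(p["intrinsics"],float),np.array(p["D"],float),np.array(p["R"],float),np.array(p["t"],float).ravel()
def pts(n,depth,mask):
    K,D,R,t=cam(n); v,u=np.nonzero(mask&(depth>0))
    xy=cv2.undistortPoints(np.c_[u,v].astype(np.float64)[:,None],K,D)[:,0]
    z=depth[v,u][:,None]; return (np.c_[xy,np.ones(len(xy))]*z-t)@R
def proj(n,X):
    K,D,R,t=cam(n); return cv2.projectPoints(np.array(X,float).reshape(-1,3),cv2.Rodrigues(R)[0],t,K,D)[0][:,0]
def rect(P):
    (c,s,a)=cv2.minAreaRect(P[:,:2].astype(np.float32)); return np.round(c,1),np.round(s,1),round(a,1)
E
python3 - <<'E'
from h import *
for n in ("top","scene"):
    im,d=imaging.get_image(n); cv2.imwrite(f"pics/{n}0.png",im[...,::-1]); np.save(f"{n}0.npy",d)
    for l in ("cheese_box","gauge","stop_post","sealed_box_a","cheese_wheel","honey_jar","tape_roll","price_clip","spatula"):
        for r in models.trace(n,l)[:3]:
            P=pts(n,d,r["mask"])
            if len(P)<10: continue
            zt=np.percentile(P[:,2],95); Q=P[P[:,2]>zt-5]
            print(n,l,round(r["conf"],2),np.round(r["box"]),"zt",round(zt,1),"medxy",np.round(np.median(P,0)),rect(Q) if len(Q)>5 else '')
print(status.read_state())
E
```

```text
pics
top cheese_box 0.82 [366. 181.  49.  32.] zt 62.2 medxy [ 602. -223.   56.] (array([ 604.2, -227. ]), array([ 61.7, 120.6]), 7.7)
top gauge 0.65 [422. 223.  47.  25.] zt 55.8 medxy [ 486. -386.   50.] (array([ 487.5, -390.5]), array([121.5,  62.3]), 88.9)
top gauge 0.61 [241. 190.  86.  51.] zt 65.2 medxy [579. 104.  14.] (array([576.4,  92.2]), array([ 16.1, 121.7]), 85.9)
top stop_post 0.87 [215. 188.  31.  32.] zt 46.9 medxy [582. 201.  31.] (array([582.5, 203.1]), array([83. , 28.3]), 88.5)
top sealed_box_a 0.86 [433. 186.  34.  46.] zt 55.7 medxy [ 591. -413.   50.] (array([ 593.2, -418.4]), array([ 64. , 121.2]), 84.0)
top sealed_box_a 0.63 [424. 222.  46.  25.] zt 55.8 medxy [ 486. -385.   50.] (array([ 487.5, -390.5]), array([121.5,  62.3]), 88.9)
top cheese_wheel 0.38 [435. 187.  32.  47.] zt 55.7 medxy [ 591. -414.   50.] (array([ 593.2, -418.2]), array([ 64.4, 121.2]), 84.0)
top honey_jar 0.62 [280. 127.  23.  28.] zt 99.6 medxy [739.  25.  94.] (array([749.2,  25.3]), array([56.6, 55.3]), 0.6)
top tape_roll 0.66 [222. 130.  30.  29.] zt 28.9 medxy [762. 185.  21.] (a
[... 1848 characters left out ...]
0)
{'t': 1.0, 'joint_pos': array([-1.28768999e+00,  3.08096606e-01,  1.63379196e+00, -1.08109340e-05,
        1.19970739e+00, -6.96930891e-02]), 'qvel': array([ 2.22243065e-03,  9.58424786e-05, -9.56171775e-04,  3.69008057e-05,
       -9.89949340e-04, -2.41653439e-04]), 'effort': array([ 4.18806485e-04, -4.15287995e+01, -2.77095455e+01, -1.93637192e-05,
        7.23004032e-04, -1.33457107e-05]), 'eef_pos': array([ 215.93327119, -586.52222638,  404.67797597]), 'tool_rot': array([-1.10437377e-06,  9.84481529e-01,  1.75488229e-01, -5.18463937e-06]), 'force': array([-0.0550926 , -0.36014266, -0.25263706]), 'moment': array([-0.01684237, -0.02021949,  0.03424616]), 'finger_gap': 85.61155865120462}
```

```bash
python3 - <<'E'
from h import *
# joint fit of gauge from both cameras (saved depth), height map
im=cv2.imread("pics/top0.png"); cv2.imwrite("pics/v1.png",cv2.resize(im[100:330,150:470],None,fx=2.5,fy=2.5,interpolation=cv2.INTER_CUBIC))
full=np.ones((420,560),bool)
off={}
for n in ("top","scene"):
    P=pts(n,np.load(n+"0.npy"),full)
    near=(abs(P[:,0]-580)<250)&(abs(P[:,1])<300)
    fl=P[near&(abs(P[:,2])<9)]; A=np.c_[fl[:,:2],np.ones(len(fl))]; c=np.linalg.lstsq(A,fl[:,2],rcond=None)[0]
    print(n,"floor z",np.round(np.median(fl[:,2]),2),c)
    G=P[(abs(P[:,0]-580)<100)&(P[:,1]>-10)&(P[:,1]<260)]
    z=G[:,2]-np.c_[G[:,:2],np.ones(len(G))]@c
    bar=G[(z>56)&(z<67)&(abs(G[:,1]-92)<40)]; print(" bar",rect(bar),bar.mean(0).round(1))
    st=G[(z>38)&(z<50)&(G[:,1]>140)]; print(" stop",rect(st),st.mean(0).round(1))
    ra=G[(z>8)&(z<16)&(G[:,1]<165)]
    for s,nm in ((1,"hi"),(-1,"lo")):
        r=ra[(s*(ra[:,0]-(577+(ra[:,1]-92)*.07))>30)&(s*(ra[:,0]-(577+(ra[:,1]-92)*.07))<60)]
        q=r[(r[:,1]>60)]
        if len(q)>8:
            k=np.polyfit(q[:,1],q[:,0],1); print(" rail",nm,len(q),"slope",k[0].round(4),"x at y=92",np.polyval(k,92).round(1),"width",(q[:,0]-np.polyval(k,q[:,1])).std().round(1),"yrange",r[:,1].min().round(),r[:,1].max().round())
    B=P[(abs(P[:,0]-604)<80)&(abs(P[:,1]+227)<90)]
    zb=B[:,2]-np.c_[B[:,:2],np.ones(len(B))]@c; t=B[zb>45]
    print(" box",rect(t),"z",np.median(zb[zb>45]).round(1),t.mean(0).round(1))
E
```

```text
top floor z 0.67 [0.00104814 0.00050953 0.07148719]
 bar (array([576.4,  92.1]), array([ 16.2, 124.2]), 86.0) [576.9  92.1  62.7]
 stop (array([584.1, 204.5]), array([86.5, 37.9]), 87.1) [584.  202.1  43.7]
 rail hi 108 slope 0.0403 x at y=92 616.5 width 4.8 yrange 13.0 164.0
 rail lo 106 slope 0.079 x at y=92 535.9 width 5.2 yrange 0.0 165.0
 box (array([ 604.8, -228. ]), array([ 62.9, 122.5]), 8.0) z 56.6 [ 604.1 -227.3   57.2]
scene floor z 1.18 [7.43773068e-04 7.78396510e-04 7.88275031e-01]
 bar (array([577.7,  91.6]), array([ 18.8, 125.3]), 85.7) [579.5  90.7  63. ]
 stop (array([581.7, 203.2]), array([38.7, 87.5]), 2.3) [585.6 199.6  43.5]
 rail hi 101 slope 0.0546 x at y=92 618.2 width 4.9 yrange 12.0 162.0
 rail lo 119 slope 0.0898 x at y=92 537.8 width 5.0 yrange 20.0 165.0
 box (array([ 605.3, -227.3]), array([ 63.7, 119.8]), 7.9) z 56.7 [ 607.9 -229.3   57.5]
```

View pics/v1.png

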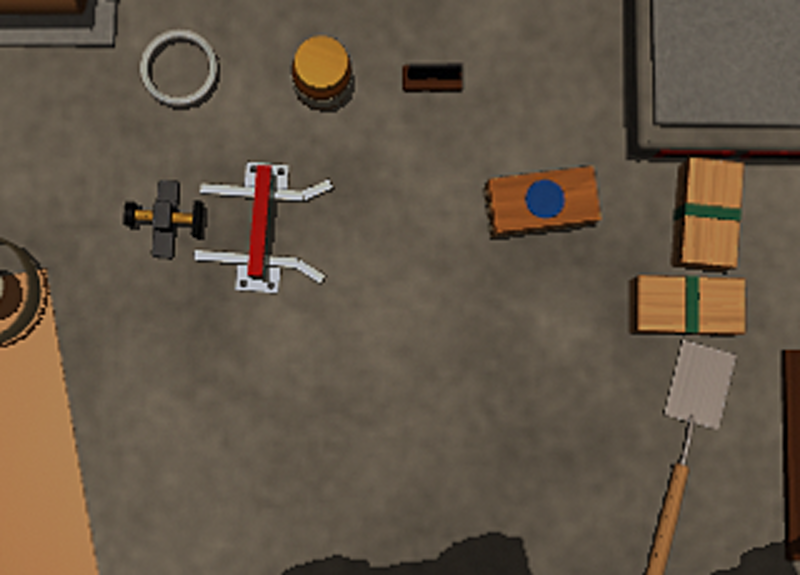

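The picture shows the blue-stickered box at about (545,200) in the crop. The gauge's red bar is at (262,220) with its mouth facing the box, and the stop is at (165,218). This agrees with the measured poses. I'll move over the lid with the fingers shut.

```bash
cat >> h.py <<'E'
from scipy.spatial.transform import Rotation as Ro
GX,GY,GA=577.,92.,86.1
def togo(x,y,z,yaw):
    "remaining shift (cm, current tool axes) and turn, to TCP x,y,z with tool down and tool x at yaw deg"
    s=status.read_state(); q=s["tool_rot"]; R=Ro.from_quat([q[1],q[2],q[3],q[0]])
    a=np.radians(yaw); T=Ro.from_matrix(np.array([[np.cos(a),np.sin(a),0],[np.sin(a),-np.cos(a),0],[0,0,-1]]))
    print("t",round(s["t"],2),"pos",s["eef_pos"].round(1),"F",s["force"].round(1),"gap",round(float(s["finger_gap"]),1))
    print("shift cm",(R.inv().apply(np.array([x,y,z])-s["eef_pos"])/10).round(2),"turn",(R.inv()*T).as_rotvec().round(3))
E
python3 -m creep '[3.6,-1.5,0,0,0,0, 3.6,-1.5,0,0,0,0, 3.6,-1.5,0,0,0,0, 3.6,-1.5,0,0,0,0, 3.6,-1.5,0,0,0,0, 3.6,-1.5,0,0,0,0, 3.6,-1.5,0,0,0,0, 3.6,-1.5,0,0,0,0, 3.6,-1.5,0,0,0,0, 3.6,-1.5,0,0,0,0, 3.6,-1.5,0,0,0,0, 3.6,-1.5,0,0,0,0]' 1
python3 -c "
from h import *; togo(604.8,-227.7,290,98)"
```

```text
t: 2.0
eef_pos: [568.8, -263.4, 404.8]
tool_rot: [0.005, 0.986, 0.168, -0.0]
force: [1.1, -0.9, 0.5]
finger_gap: -0.1
t 2.0 pos [ 568.8 -263.4  404.8] F [ 1.1 -0.9  0.5] gap -0.1
shift cm [ 4.59 -2.29 11.45] turn [ 0.007  0.008 -1.374]
```

```bash

python3 -m creep '[2.3,-1.15,2.5,0,0,0, 2.3,-1.15,2.5,0,0,0, 0,0,0,0,0,-0.124, 0,0,0,0,0,-0.124, 0,0,0,0,0,-0.124, 0,0,0,0,0,-0.124, 0,0,0,0,0,-0.124, 0,0,0,0,0,-0.124, 0,0,0,0,0,-0.124, 0,0,0,0,0,-0.124, 0,0,0,0,0,-0.124, 0,0,0,0,0,-0.124]' 1
python3 -c "
from h import *; togo(604.8,-227.7,245,98)"
```

```text
t: 3.0
eef_pos: [614.8, -214.2, 351.7]
tool_rot: [0.005, 0.699, 0.715, -0.0]
force: [-1.0, 0.0, 0.2]
finger_gap: -0.1
t 3.0 pos [ 614.8 -214.2  351.7] F [-1.   0.   0.2] gap -0.1
shift cm [-1.24 -1.1  10.68] turn [ 0.006  0.008 -0.116]
```

```bash

python3 -m creep '[0,0,0,0.006,0.008,-0.116, -1.2,-0.95,2.6,0,0,0, 0,0,2.6,0,0,0, 0,0,2.6,0,0,0, 0,0,2.2,0,0,0, 0,0,0,0,0,0, 0,0,0,0,0,0]'
python3 -c "
from h import *; togo(604.8,-227.7,231,98)"
```

```text
t: 3.58
eef_pos: [609.5, -228.9, 252.3]
tool_rot: [0.004, 0.652, 0.759, 0.001]
force: [0.3, -0.5, 0.0]
finger_gap: 0.0
t 3.58 pos [ 609.5 -228.9  252.3] F [ 0.3 -0.5  0. ] gap 0.0
shift cm [ 0.2  -0.46  2.13] turn [0.008 0.005 0.012]
```

```bash

python3 -m creep '[0.2,-0.45,0.6,0.008,0.005,0.012, 0,0,0.5,0,0,0, 0,0,0.5,0,0,0, 0,0,0.3,0,0,0, 0,0,0,0,0,0]'
python3 -c "
from h import *; togo(604.8,-227.7,225,98)"
```

```text
t: 4.0
eef_pos: [606.3, -228.1, 236.9]
tool_rot: [0.003, 0.657, 0.754, 0.001]
force: [0.8, 0.0, -0.7]
finger_gap: -0.2
t 4.0 pos [ 606.3 -228.1  236.9] F [ 0.8  0.  -0.7] gap -0.2
shift cm [ 0.07 -0.15  1.19] turn [ 0.005  0.003 -0.001]
```

```bash

python3 -m creep '[0,0,0.2,0,0,0, 0,0,0.2,0,0,0, 0,0,0.2,0,0,0]'
python3 -m creep '[0,0,0.2,0,0,0, 0,0,0.2,0,0,0]'
```

```text
t: 4.25
eef_pos: [607.4, -228.5, 232.6]
tool_rot: [0.005, 0.656, 0.754, 0.001]
force: [0.5, -1.0, 0.3]
finger_gap: 0.3
t: 4.42
eef_pos: [607.7, -228.6, 229.3]
tool_rot: [0.005, 0.656, 0.754, 0.001]
force: [-2.2, 0.2, 7.4]
finger_gap: 0.2
```

```bash

for i in 1; do python3 -m creep '[0,0,0.2,0,0,0, 0,0,0.2,0,0,0]'; python3 -m creep '[0,0,0.2,0,0,0]';python3 -m creep '[0,0,0.2,0,0,0]'; done
```

```text
t: 4.58
eef_pos: [608.0, -228.7, 227.3]
tool_rot: [0.004, 0.656, 0.754, 0.001]
force: [-2.7, 0.2, 7.1]
finger_gap: 0.1
t: 4.67
eef_pos: [608.1, -228.7, 226.4]
tool_rot: [0.004, 0.656, 0.754, 0.001]
force: [-2.7, 0.9, 5.7]
finger_gap: -0.2
t: 4.75
eef_pos: [608.2, -228.8, 225.6]
tool_rot: [0.004, 0.656, 0.754, 0.001]
force: [-2.2, 1.4, 6.5]
finger_gap: 0.2
```

```bash

python3 -m creep '[0,0,0.2,0,0,0, 0,0,0.2,0,0,0]'; python3 -m creep '[0,0,0.2,0,0,0]';python3 -m creep '[0,0,0.2,0,0,0]'
```

```text
t: 4.92
eef_pos: [608.4, -228.8, 223.9]
tool_rot: [0.003, 0.656, 0.754, 0.001]
force: [-2.9, 1.9, 7.4]
finger_gap: -0.1
t: 5.0
eef_pos: [608.5, -228.9, 223.2]
tool_rot: [0.003, 0.656, 0.755, 0.001]
force: [-3.5, 2.5, 10.2]
finger_gap: 0.1
t: 5.08
eef_pos: [608.6, -228.9, 223.1]
tool_rot: [0.003, 0.656, 0.755, 0.001]
force: [-4.6, 1.6, 12.0]
finger_gap: 0.1
```

```bash

python3 -m creep '[0,0,0.3,0,0,0, 0,0,0.4,0,0,0]'; python3 -m creep '[0,0,0.45,0,0,0, 0,0,0.45,0,0,0]'
```

```text
t: 5.25
eef_pos: [609.2, -229.1, 222.4]
tool_rot: [0.001, 0.656, 0.755, 0.0]
force: [-8.5, 3.1, 23.7]
finger_gap: 0.3
t: 5.42
eef_pos: [609.9, -229.3, 222.3]
tool_rot: [-0.001, 0.656, 0.755, -0.001]
force: [-9.1, 4.0, 22.5]
finger_gap: -0.2
```

The lid hit its hard stop: force rose from 7 to 23 N with no further travel. I'll back off, open the gripper and measure the box again.

```bash

python3 -m creep '[0,0,-2,0,0,0, 0,0,-4,0,0,0, 0,0,-4,0,0,0, 0,0,-3,0,0,0, -4,0,-1,0,0,0, -4,0,0,0,0,0, -4,0,0,0,0,0, -4,0,0,0,0,0, 0,0,0,0,0,0]' 0
cat >> h.py <<'E'
def box(x,y,tag=None):
    for n in ("top","scene"):
        im,d=imaging.get_image(n)
        if tag: cv2.imwrite(f"pics/{tag}_{n}.png",im[...,::-1])
        P=pts(n,d,np.ones(d.shape,bool)); B=P[(abs(P[:,0]-x)<75)&(abs(P[:,1]-y)<85)]
        t=B[(B[:,2]>44)&(B[:,2]<75)]; print(n,rect(t),"z",np.median(t[:,2]).round(1),len(t))
E
python3 -c "
from h import *; box(605,-228,'press'); togo(604.8,-227.7,300,98)"
```

```text
t: 6.17
eef_pos: [634.0, -389.8, 372.1]
tool_rot: [0.001, 0.653, 0.757, -0.001]
force: [-0.9, -0.3, 0.9]
finger_gap: 85.4
top (array([ 604.6, -227.9]), array([ 62.7, 121.3]), 7.7) z 50.5 920
scene (array([ 605.4, -227.4]), array([ 64.3, 119.8]), 8.0) z 50.8 1273
t 6.27 pos [ 634.  -384.8  371.3] F [ 0.4 -0.2 -0.7] gap 85.6
shift cm [15.95 -0.54  7.18] turn [-0.002 -0.003  0.01 ]
```

```bash

python3 -m creep '[3.9,-0.13,1,0,0,0, 3.9,-0.13,1,0,0,0, 3.9,-0.13,1,0,0,0, 3.7,-0.13,1,0,0,0.01, 0,0,2,0,0,0, 0,0,1,0,0,0, 0,0,0,0,0,0]' 0
python3 -c "
from h import *; togo(604.8,-227.7,175,97.9)"
```

```text
t: 6.85
eef_pos: [601.6, -220.1, 296.7]
tool_rot: [-0.004, 0.656, 0.755, 0.001]
force: [-0.5, 0.2, -0.9]
finger_gap: 85.6
t 6.85 pos [ 601.6 -220.1  296.7] F [-0.5  0.2 -0.9] gap 85.6
shift cm [-0.89  0.27 12.17] turn [-0.004 -0.008  0.002]
```

```bash

python3 -m creep '[-0.8,0.25,2,-0.004,-0.008,0, 0,0,2.5,0,0,0, 0,0,2,0,0,0, 0,0,0,0,0,0]' 0
python3 -c "
from h import *; togo(604.8,-227.7,175,97.9)"
```

```text
t: 7.18
eef_pos: [607.2, -227.5, 233.2]
tool_rot: [0.003, 0.655, 0.756, 0.001]
force: [-0.3, 0.2, -1.3]
finger_gap: 85.5
t 7.18 pos [ 607.2 -227.5  233.2] F [-0.3  0.2 -1.3] gap 85.5
shift cm [ 0.04 -0.26  5.82] turn [0.005 0.004 0.004]
```

```bash

python3 -m creep '[0,-0.25,1.2,0.004,0.004,0, 0,0,1.4,0,0,0, 0,0,1.4,0,0,0, 0,0,1.1,0,0,0, 0,0,0.4,0,0,0, 0,0,0,0,0,0]' 0
python3 -c "
from h import *; togo(604.8,-227.7,175,97.9)"
```

```text
t: 7.68
eef_pos: [606.8, -230.5, 177.1]
tool_rot: [0.003, 0.656, 0.755, 0.001]
force: [-0.7, 0.3, -0.3]
finger_gap: 85.3
t 7.68 pos [ 606.8 -230.5  177.1] F [-0.7  0.3 -0.3] gap 85.3
shift cm [ 0.31 -0.16  0.21] turn [0.005 0.002 0.002]
```

```bash

python3 -m creep '[0.3,-0.16,0.45,0.005,0.002,0, 0,0,0.05,0,0,0]' 0
python3 -m creep '[0,0,0,0,0,0, 0,0,0,0,0,0, 0,0,0,0,0,0, 0,0,0,0,0,0, 0,0,0,0,0,0, 0,0,0,0,0,0]' 1
python3 -c "
from h import *; togo(604.8,-227.7,172,97.9)"
```

```text
t: 7.85
eef_pos: [604.8, -227.8, 171.6]
tool_rot: [0.0, 0.656, 0.755, -0.0]
force: [-0.1, -0.7, 0.1]
finger_gap: 85.3
t: 8.35
eef_pos: [605.0, -227.5, 172.5]
tool_rot: [0.001, 0.656, 0.755, 0.0]
force: [0.6, 0.1, -2.4]
finger_gap: 61.6
t 8.35 pos [ 605.  -227.5  172.5] F [ 0.6  0.1 -2.4] gap 61.6
shift cm [-0.02 -0.02  0.05] turn [0.001 0.001 0.002]
```

```bash

python3 -m creep '[0,0,-0.7,0,0,0, 0,0,-0.7,0,0,0, 0,0,-0.7,0,0,0, 0,0,0,0,0,0.07, 0,0,0,0,0,0.07, 0,0,0,0,0,0.066, 0,0,0,0,0,0, 0,0,0,0,0,0]' 1
python3 -c "
from h import *; togo(566.8,-57.7,192,86.1)"
```

```text
t: 9.02
eef_pos: [603.6, -226.7, 196.2]
tool_rot: [-0.001, 0.733, 0.681, -0.0]
force: [-0.2, 0.9, -5.0]
finger_gap: 61.8
t 9.02 pos [ 603.6 -226.7  196.2] F [-0.2  0.9 -5. ] gap 61.8
shift cm [16.59 -4.91  0.44] turn [-0.002 -0.001 -0.005]
```

```bash

python3 -m creep '[2,-0.6,0,0,0,0, 2.7,-0.8,0,0,0,0, 2.7,-0.8,0,0,0,0, 2.7,-0.8,0,0,0,0, 2.7,-0.8,0,0,0,0, 2,-0.6,0,0,0,0, 1,-0.3,0,0,0,0, 0,0,0,0,0,0, 0,0,0,0,0,0]' 1
python3 -c "
from h import *; togo(566.8,-57.7,180,86.1)"
```

```text
t: 9.77
eef_pos: [567.4, -62.3, 199.3]
tool_rot: [0.003, 0.729, 0.685, 0.001]
force: [0.9, 0.1, -3.9]
finger_gap: 61.6
t 9.77 pos [567.4 -62.3 199.3] F [ 0.9  0.1 -3.9] gap 61.6
shift cm [ 0.47 -0.09  1.93] turn [0.005 0.003 0.005]
```

```bash

python3 -m creep '[0.1,-0.09,0.8,0.005,0.003,0.005, 0,0,0.8,0,0,0, 0,0,0.5,0,0,0, 0,0,0,0,0,0]' 1
python3 -c "
from h import *
# box pose relative to gauge, both cameras
togo(566.8,-57.7,172.5,86.1); box(566,-60,'pre')
im=cv2.imread('pics/pre_top.png'); cv2.imwrite('pics/v2.png',cv2.resize(im[140:260,190:350],None,fx=5,fy=5,interpolation=cv2.INTER_CUBIC))
im=cv2.imread('pics/pre_scene.png'); cv2.imwrite('pics/v3.png',cv2.resize(im[150:310,200:400],None,fx=4,fy=3.7,interpolation=cv2.INTER_CUBIC))
"
```

```text
t: 10.1
eef_pos: [568.5, -65.1, 177.3]
tool_rot: [0.002, 0.731, 0.682, 0.001]
force: [0.1, -0.4, -3.6]
finger_gap: 61.3
t 10.1 pos [568.5 -65.1 177.3] F [ 0.1 -0.4 -3.6] gap 61.3
shift cm [ 0.72 -0.23  0.48] turn [ 0.004  0.002 -0.002]
top (array([557.8, -72.8]), array([101.1,  19.4]), 78.8) z 55.0 77
scene (array([574.8, -69.2]), array([130.7, 107.6]), 53.4) z 55.8 739
```

View pics/v2.png

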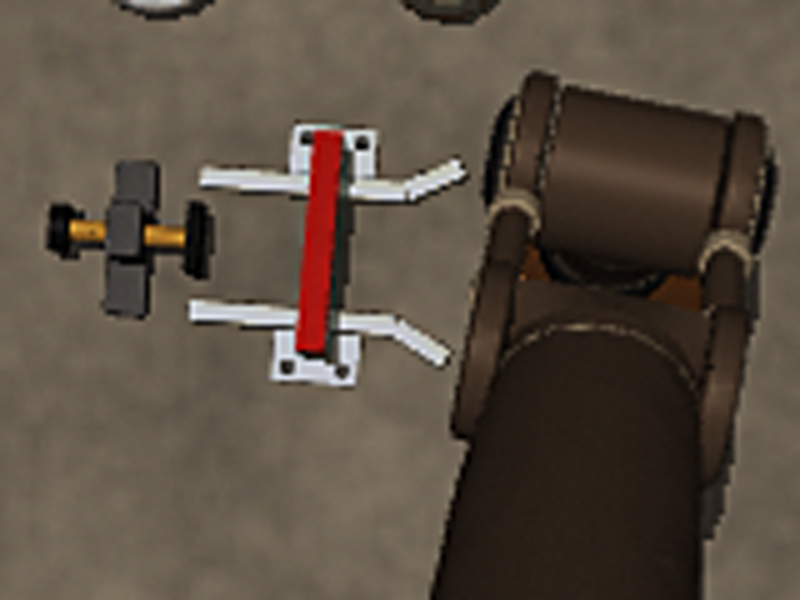

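The arm hides the box from the top camera. The gauge is clear: the mouth tips are at (460,165) and (445,360) and the pad at (200,240). Next I'll set the box down and slide it into the mouth along the axis.

```bash

python3 -m creep '[0,-0.2,0.3,0.004,0.002,-0.002, 0,0,0.25,0,0,0, 0,0,0,0,0,0]' 1
python3 -c "
from h import *
togo(570.5,-2.8,172.7,86.1)"
```

```text
t: 10.45
eef_pos: [567.4, -66.0, 172.5]
tool_rot: [0.001, 0.731, 0.682, 0.001]
force: [-0.1, 0.8, -2.5]
finger_gap: 61.6
t 10.45 pos [567.4 -66.  172.5] F [-0.1  0.8 -2.5] gap 61.6
shift cm [ 6.33 -0.13 -0.02] turn [ 0.002 -0.    -0.001]
```

```bash

python3 -m creep '[0.8,-0.05,0,0,0,0, 0.8,-0.05,0,0,0,0, 0.8,0,0,0,0,0, 0.8,0,0,0,0,0, 0.8,0,0,0,0,0, 0,0,0,0,0,0]' 1
python3 -c "
from h import *
togo(570.5,-2.8,172.7,86.1)"
```

```text
t: 10.95
eef_pos: [569.4, -21.4, 172.8]
tool_rot: [0.001, 0.731, 0.682, 0.001]
force: [-0.1, -0.0, -4.4]
finger_gap: 61.2
t 10.95 pos [569.4 -21.4 172.8] F [-0.1 -0.  -4.4] gap 61.2
shift cm [ 1.87 -0.02  0.02] turn [ 0.003 -0.001 -0.002]
```

```bash

python3 -m creep '[0.6,0,0,0.003,-0.001,-0.002, 0.6,0,0,0,0,0, 0.5,0,0,0,0,0, 0,0,0.07,0,0,0, 0,0,0,0,0,0]' 1
python3 -c "
from h import *
togo(570.5,-2.8,172.2,86.1);box(570,-3,'mouth')
im=cv2.imread('pics/mouth_scene.png'); cv2.imwrite('pics/v3.png',cv2.resize(im[150:310,220:400],None,fx=4,fy=3.7,interpolation=cv2.INTER_CUBIC))"
```

```text
t: 11.37
eef_pos: [570.9, -1.1, 172.6]
tool_rot: [0.0, 0.73, 0.684, 0.0]
force: [-0.7, -0.2, -4.4]
finger_gap: 61.5
t 11.37 pos [570.9  -1.1 172.6] F [-0.7 -0.2 -4.4] gap 61.5
shift cm [-0.18 -0.03  0.04] turn [0.001 0.001 0.003]
top (array([581.9,  20.3]), array([149.1,  66. ]), 71.2) z 50.8 88
scene (array([591.4,  10.3]), array([171. , 103.4]), 49.8) z 51.3 744
```

View pics/v3.png

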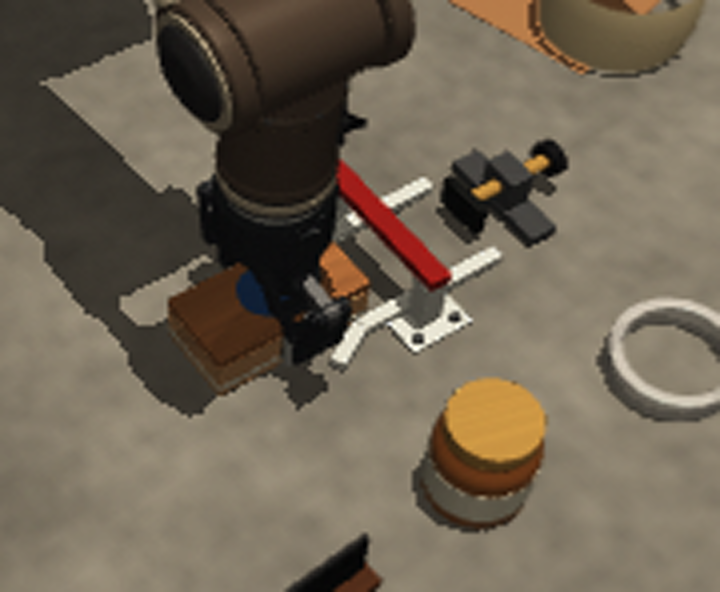

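The box's nose is between the flared rails at about (365,290). The near finger at (320,340) is close to the mouth tip at (340,355), so I'll back up 10 mm before opening to avoid touching it.

```bash

python3 -m creep '[-0.5,-0.03,0,0,0,0, -0.5,0,0,0,0,0, 0,0,0.05,0,0,0, 0,0,0,0,0,0]' 1
python3 -m creep '[0,0,0,0,0,0, 0,0,0,0,0,0, 0,0,0,0,0,0, 0,0,0,0,0,0]' 0
python3 -m creep '[0,0,-1.5,0,0,0, 0,0,-3,0,0,0, 0,0,-3.5,0,0,0, -3.5,0,0,0,0,0, -4,0,0,0,0,0, -4,0,0,0,0,0, -3,0,0,0,0,0, 0,0,0,0,0,0]' 0
python3 -c "
from h import *
s=status.read_state();togo(570.5,-2.8,172.2,86.1);box(570,-15,'rel')
im=cv2.imread('pics/rel_top.png'); cv2.imwrite('pics/v4.png',cv2.resize(im[140:260,190:350],None,fx=5,fy=5,interpolation=cv2.INTER_CUBIC))"
```

```text
t: 11.8
eef_pos: [570.0, -13.3, 172.6]
tool_rot: [0.0, 0.73, 0.683, 0.0]
force: [1.1, -0.2, -5.3]
finger_gap: 61.5
t: 12.13
eef_pos: [572.0, -14.8, 174.7]
tool_rot: [0.003, 0.731, 0.683, 0.002]
force: [-0.1, 0.4, -0.1]
finger_gap: 85.2
t: 12.8
eef_pos: [564.9, -162.1, 262.7]
tool_rot: [0.008, 0.727, 0.686, 0.004]
force: [0.4, 1.0, 0.2]
finger_gap: 85.6
t 12.8 pos [ 564.9 -162.1  262.7] F [0.4 1.  0.2] gap 85.6
shift cm [15.99 -0.52  8.96] turn [0.017 0.005 0.01 ]
top (array([570.3, -13.3]), array([119.5,  63.1]), 86.3) z 50.7 913
scene (array([571.5, -13.5]), array([121.2,  64.3]), 86.5) z 50.8 969
```

View pics/v4.png

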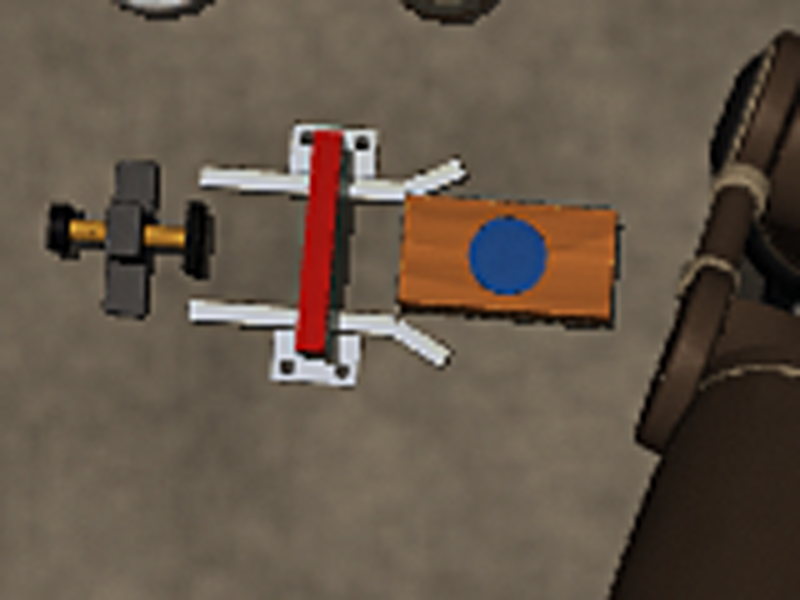

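Box released, flat and well aligned, with its nose at the throat at about (405,250). Now I'll push it from behind with two partly closed fingers.

```bash

python3 -m creep '[0,0,2,0.009,0.003,0.005, 0,0,2,0.008,0.002,0.005, 0,0,1.5,0,0,0, 0,0,0,0,0,0, 0,0,0,0,0,0]' 0.7
python3 -c "
from h import *
togo(562.4,-122.5,185,86.1)"
```

```text
t: 13.32
eef_pos: [566.1, -153.4, 206.5]
tool_rot: [-0.002, 0.729, 0.684, 0.001]
force: [-0.3, -0.2, -0.0]
finger_gap: 26.2
t 13.32 pos [ 566.1 -153.4  206.5] F [-0.3 -0.2 -0. ] gap 26.2
shift cm [ 3.05 -0.57  2.16] turn [-0.001 -0.005  0.004]
```

```bash

python3 -m creep '[0.8,-0.45,0.8,0,-0.005,0.004, 1,0,0.8,0,0,0, 0.8,0,0.5,0,0,0, 0,0,0,0,0,0]' 0.7
python3 -c "
from h import *
togo(564.1,-97.6,185,86.1)"
```

```text
t: 13.65
eef_pos: [563.7, -122.3, 185.7]
tool_rot: [0.001, 0.73, 0.683, 0.0]
force: [-0.1, 0.3, -0.6]
finger_gap: 25.2
t 13.65 pos [ 563.7 -122.3  185.7] F [-0.1  0.3 -0.6] gap 25.2
shift cm [ 2.47 -0.12  0.07] turn [0.001 0.001 0.002]
```

```bash

python3 -m creep '[0.8,-0.06,0,0,0,0, 0.8,-0.06,0,0,0,0, 0.8,0,0,0,0,0, 0.6,0,0,0,0,0, 0.6,0,0,0,0,0, 0.6,0,0,0,0,0, 0.6,0,0,0,0,0]' 0.7
python3 -m creep '[0.6,0,0,0,0,0, 0.6,0,0,0,0,0, 0.6,0,0,0,0,0]' 0.7
python3 -c "
from h import *
togo(577-.068*90,92-90*.9977,185,86.1)"
```

```text
t: 14.23
eef_pos: [566.7, -69.7, 187.1]
tool_rot: [0.003, 0.729, 0.684, 0.0]
force: [0.2, -2.2, -1.3]
finger_gap: 25.3
t: 14.48
eef_pos: [567.9, -50.6, 187.0]
tool_rot: [0.003, 0.729, 0.684, -0.0]
force: [-0.5, -2.0, -0.9]
finger_gap: 25.7
t 14.48 pos [567.9 -50.6 187. ] F [-0.5 -2.  -0.9] gap 25.7
shift cm [ 5.29 -0.04  0.18] turn [0.004 0.004 0.004]
```

```bash

python3 -m creep '[0.6,-0.02,0.05,0.002,0.002,0.002, 0.6,0,0.05,0.002,0.002,0.002, 0.6,0,0,0,0,0, 0.6,0,0,0,0,0, 0.6,0,0,0,0,0, 0.6,0,0,0,0,0, 0.5,0,0,0,0,0, 0.3,0,0,0,0,0]' 0.7
python3 -c "
from h import *
togo(577-.068*81,92-81*.9977,185,86.1)"
```

```text
t: 15.15
eef_pos: [571.7, -2.6, 186.9]
tool_rot: [0.001, 0.731, 0.683, 0.0]
force: [0.4, -3.8, 0.5]
finger_gap: 25.5
t 15.15 pos [571.7  -2.6 186.9] F [ 0.4 -3.8  0.5] gap 25.5
shift cm [ 1.38 -0.12  0.19] turn [0.002 0.002 0.   ]
```

```bash

python3 -m creep '[0.3,-0.04,0,0,0,0, 0.3,-0.04,0,0,0,0, 0.3,0,0,0,0,0]' 0.7
python3 -m creep '[0.25,0,0,0,0,0, 0.25,0,0,0,0,0]' 0.7
python3 -c "
from h import *
togo(577-.068*81,92-81*.9977,185,86.1); box(577,70,'ch')"
```

```text
t: 15.4
eef_pos: [571.6, 7.6, 186.9]
tool_rot: [0.002, 0.731, 0.683, 0.0]
force: [0.2, -3.2, 1.4]
finger_gap: 25.7
t: 15.57
eef_pos: [571.9, 13.0, 186.9]
tool_rot: [0.001, 0.731, 0.683, -0.0]
force: [-0.2, -2.7, 0.9]
finger_gap: 25.6
t 15.57 pos [571.9  13.  186.9] F [-0.2 -2.7  0.9] gap 25.6
shift cm [-0.18 -0.03  0.19] turn [0.002 0.002 0.   ]
top (array([570.3, 105.5]), array([107.6,  83.9]), 39.8) z 51.0 458
scene (array([586.7,  69.2]), array([150.7,  98.9]), 80.3) z 52.6 794
```

Now in finer steps, watching the force.

```bash

for i in 1; do python3 -m creep '[0.2,0,0,0,0,0, 0.2,0,0,0,0,0]' 0.7|grep -E "eef|force"; python3 -m creep '[0.2,0,0,0,0,0, 0.2,0,0,0,0,0]' 0.7|grep -E "eef|force"; python3 -m creep '[0.15,0,0,0,0,0, 0.15,0,0,0,0,0]' 0.7|grep -E "eef|force"; done
```

```text
eef_pos: [572.1, 17.2, 186.8]
force: [-0.5, -3.4, 0.7]
eef_pos: [572.4, 21.2, 186.8]
force: [-0.3, -4.5, 0.4]
eef_pos: [572.6, 24.4, 186.8]
force: [-0.1, -3.3, 0.1]
```

```bash

for i in 1; do python3 -m creep '[0.15,0,0,0,0,0]' 0.7|grep -E "eef|force"; python3 -m creep '[0.15,0,0,0,0,0]' 0.7|grep -E "eef|force"; python3 -m creep '[0.15,0,0,0,0,0]' 0.7|grep -E "eef|force"; done
```

```text
eef_pos: [572.7, 26.1, 186.9]
force: [0.3, -2.8, 0.9]
eef_pos: [572.8, 27.7, 186.9]
force: [0.1, -2.9, 1.0]
eef_pos: [572.9, 29.3, 186.9]
force: [-0.6, -3.5, 1.2]
```

```bash

for i in 1; do python3 -m creep '[0.15,0,0,0,0,0]' 0.7|grep -E "eef|force"; python3 -m creep '[0.15,0,0,0,0,0]' 0.7|grep -E "eef|force"; done
python3 -c "
from h import *
im,d=imaging.get_image('top'); cv2.imwrite('pics/v5.png',cv2.resize(im[140:260,190:350],None,fx=5,fy=5,interpolation=cv2.INTER_CUBIC))"
```

```text
eef_pos: [573.1, 30.9, 186.9]
force: [0.2, -10.8, 1.3]
eef_pos: [573.1, 31.4, 186.9]
force: [-1.4, -14.6, 1.7]
```

View pics/v5.png

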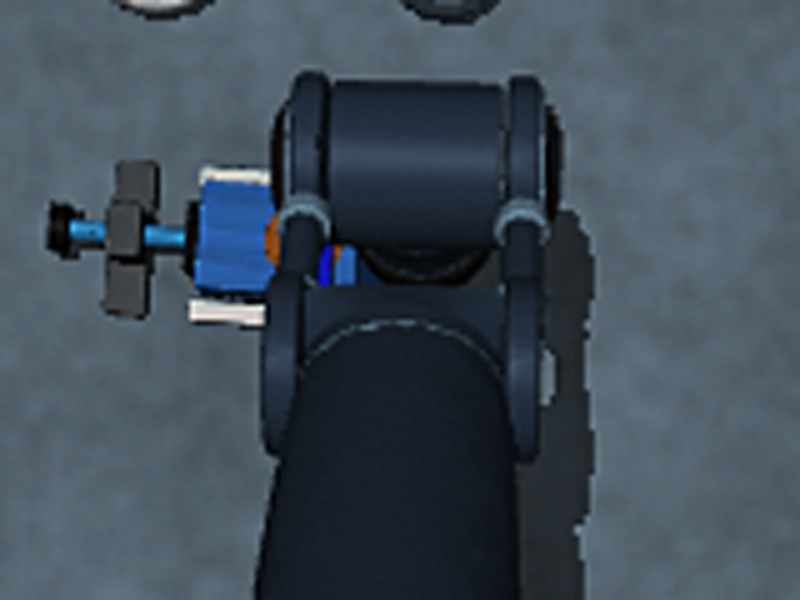

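The box's front at (200,235) is against the pad (colours swapped in my save), and force rose from 3 to 15 N. Sliding friction was about 3 N, so I'll hold about 10–11 N at the wrist.

```bash

for i in 1; do python3 -m creep '[0.1,0,0,0,0,0, 0.1,0,0,0,0,0]' 0.7|grep -E "eef|force"; python3 -m creep '[0.1,0,0,0,0,0]' 0.7|grep -E "eef|force"; done
```

```text
eef_pos: [573.2, 31.8, 186.9]
force: [0.5, -6.2, 0.9]
eef_pos: [573.3, 32.0, 186.9]
force: [-0.6, -7.4, 0.4]
```

```bash

for i in 1 ; do python3 -m creep '[0.13,0,0,0,0,0, 0.13,0,0,0,0,0]' 0.7|grep -E "eef|force"; python3 -m creep '[0.13,0,0,0,0,0, 0.13,0,0,0,0,0]' 0.7|grep -E "eef|force"; done
```

```text
eef_pos: [573.4, 32.6, 187.0]
force: [0.2, -8.7, 0.9]
eef_pos: [573.5, 33.2, 187.0]
force: [-1.4, -7.8, 1.3]
```

```bash

python3 -m creep '[0.16,0,0,0,0,0, 0.16,0,0,0,0,0]' 0.7; python3 -m creep '[0.16,0,0,0,0,0, 0.16,0,0,0,0,0]' 0.7
python3 -c "
from h import *
im,d=imaging.get_image('top'); P=pts('top',d,np.ones(d.shape,bool)); Q=P[(P[:,1]>100)&(P[:,1]<163)&(abs(P[:,0]-582)<29)]
cv2.imwrite('pics/v6.png',cv2.resize(im[150:240,200:320,::-1],None,fx=6,fy=6,interpolation=cv2.INTER_CUBIC))
t=Q[Q[:,2]>44]; 
for a in np.arange(108,163,6): 
  m=t[abs(t[:,1]-a)<3]; print(a,len(m),m[:,2].mean().round(2) if len(m) else '',m[:,0].min().round(1) if len(m) else '',m[:,0].max().round(1) if len(m) else '')
print(t[:,1].max())"
```

```text
t: 17.38
eef_pos: [573.7, 34.0, 187.0]
tool_rot: [0.008, 0.729, 0.684, -0.009]
force: [-0.7, -9.2, 1.6]
finger_gap: 25.3
t: 17.55
eef_pos: [573.8, 34.7, 187.1]
tool_rot: [0.01, 0.729, 0.685, -0.011]
force: [-1.3, -8.7, 1.6]
finger_gap: 25.4
108 0   
114 0   
120 0   
126 29 50.4 559.9 605.3
132 41 50.12 553.8 610.8
138 39 50.18 553.5 608.4
144 47 51.15 553.2 609.7
150 40 49.92 554.1 610.7
156 45 50.58 553.8 610.2
162 19 47.93 553.9 608.5
162.2860197513547
```

View pics/v6.png

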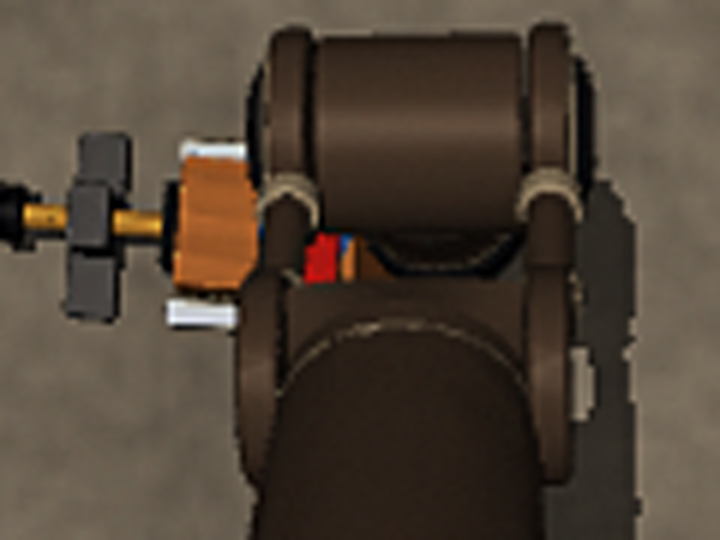

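Contact confirmed, with the box flat and straight. The tool tilts a little under load because rows follow the measured pose. I'll counter that with a small turn in each row.

```bash

python3 -c "
from h import *
togo(573.8,34.7,187,86.1)"
python3 -m creep '[0.1,0,0,0,-0.005,0, 0.1,0,0,0,-0.005,0]' 0.7
python3 -c "
from h import *
togo(573.8,34.7,187,86.1)"
```

```text
t 17.6 pos [573.8  34.7 187.1] F [ 0.2 -9.9  0.8] gap 25.1
shift cm [-0.   -0.    0.01] turn [-0.001  0.03   0.006]
t: 17.77
eef_pos: [573.9, 36.1, 187.2]
tool_rot: [0.013, 0.729, 0.684, -0.015]
force: [-0.3, -3.3, 1.0]
finger_gap: 25.5
t 17.77 pos [573.9  36.1 187.2] F [-0.3 -3.3  1. ] gap 25.5
shift cm [-0.14 -0.01  0.02] turn [-0.002  0.04   0.004]
```

```bash

python3 -m creep '[-0.1,0,0,0,0.012,0, -0.1,0,0,0,0.012,0]' 0.7 | grep -E "eef|rot|force"
python3 -m creep '[-0.05,0,0,0,0.012,0, -0.05,0,0,0,0.012,0]' 0.7
python3 -c "
from h import *
togo(573.8,31.5,187,86.1)"
```

```text
eef_pos: [573.8, 33.3, 187.1]
tool_rot: [0.006, 0.728, 0.685, -0.008]
force: [0.2, -7.4, 0.1]
t: 18.1
eef_pos: [573.7, 30.3, 186.9]
tool_rot: [-0.001, 0.728, 0.686, -0.0]
force: [-0.9, -8.8, 0.6]
finger_gap: 25.4
t 18.1 pos [573.7  30.3 186.9] F [-0.9 -8.8  0.6] gap 25.4
shift cm [ 0.12  0.01 -0.01] turn [-0.002 -0.001  0.009]
```

```bash

python3 -m creep '[0.1,0,0,0,0.005,0, 0.1,0,0,0,0.005,0]' 0.7 | grep -E "eef|rot|force"
python3 -m creep '[0.1,0,0,0,0.005,0]' 0.7
```

```text
eef_pos: [573.8, 29.5, 186.8]
tool_rot: [-0.003, 0.727, 0.687, 0.001]
force: [-1.4, -10.2, 1.1]
t: 18.35
eef_pos: [573.8, 29.1, 186.8]
tool_rot: [-0.004, 0.727, 0.687, 0.002]
force: [-0.4, -10.4, 1.8]
finger_gap: 25.4
```

```bash

python3 -m creep '[0.11,0,0,0,0.004,0, 0.11,0,0,0,0.004,0, 0.11,0,0,0,0.004,0, 0.11,0,0,0,0.004,0]' 0.7| grep -E "t:|eef|rot|force"
python3 -m creep '[0.11,0,0,0,0.004,0, 0.11,0,0,0,0.004,0, 0.11,0,0,0,0.004,0, 0.11,0,0,0,0.004,0]' 0.7| grep -E "t:|eef|rot|force"
python3 -m creep '[0.11,0,0,0,0.004,0, 0.11,0,0,0,0.004,0, 0.11,0,0,0,0.004,0, 0.11,0,0,0,0.004,0]' 0.7| grep -E "t:|eef|rot|force"
```

```text
t: 18.68
eef_pos: [573.9, 28.3, 186.8]
tool_rot: [-0.006, 0.725, 0.688, 0.004]
force: [-0.5, -10.6, 1.7]
t: 19.02
eef_pos: [574.0, 27.5, 186.7]
tool_rot: [-0.007, 0.724, 0.69, 0.005]
force: [-1.2, -10.4, 1.2]
t: 19.35
eef_pos: [574.0, 26.6, 186.6]
tool_rot: [-0.009, 0.722, 0.691, 0.007]
force: [-0.8, -10.0, 1.0]
```

```bash

python3 -m creep '[0.11,0,0,0,0.003,0, 0.11,0,0,0,0.003,0, 0.11,0,0,0,0.003,0, 0.11,0,0,0,0.003,0]' 0.7| grep -E "t:|eef|rot|force"
python3 -m creep '[-0.4,0,0,0,0,0, -0.8,0,0,0,0,0, -1.5,0,0,0,0,0, -3,0,0,0,0,0, -3.5,0,-1,0,0,0, -3,0,-3,0,0,0, -2,0,-3.5,0,0,0, -3.5,0,-1,0,0,0, -3.5,0,0,0,0,0, 0,0,0,0,0,0, 0,0,0,0,0,0, 0,0,0,0,0,0]' 0.7
python3 - <<'E'
from h import *
for n in ("top","scene"):
    im,d=imaging.get_image(n); cv2.imwrite(f"pics/end_{n}.png",im[...,::-1])
    P=pts(n,d,np.ones(d.shape,bool)); c=np.array([577,92]); a=np.radians(GA); u=np.array([np.cos(a),np.sin(a)]); w=np.array([-u[1],u[0]])
    S=(P[:,:2]-c)@u; L=(P[:,:2]-c)@w; k=(abs(L)<34)&(abs(S)<85)&(P[:,2]>44)&(P[:,2]<56)&(P[:,2]<70); print(n,"s range",np.percentile(S[k],[1,99]).round(1),"lat",np.percentile(L[k],[1,99]).round(1),"z",np.median(P[k,2]).round(1))
    q=k&(S<-15); k2=k&(S>15); print("z rear/front",np.median(P[q,2]).round(1),np.median(P[k2,2]).round(1))
im=cv2.imread("pics/end_top.png")[100:330,150:470]; cv2.imwrite("pics/v7.png",cv2.resize(im,None,fx=2.5,fy=2.5,interpolation=cv2.INTER_CUBIC))
E
```

```text
t: 19.68
eef_pos: [574.1, 26.3, 186.6]
tool_rot: [-0.01, 0.721, 0.693, 0.007]
force: [-1.0, -9.1, 1.6]
t: 20.68
eef_pos: [565.6, -192.6, 266.6]
tool_rot: [-0.013, 0.721, 0.693, 0.013]
force: [0.3, -0.1, -0.3]
finger_gap: 25.6
top s range [-49.7  71.2] lat [-30.6  30.9] z 50.3
z rear/front 50.5 50.2
scene s range [-50.9  68.7] lat [-32.6  28.3] z 50.8
z rear/front 50.7 50.8
```

View pics/v7.png

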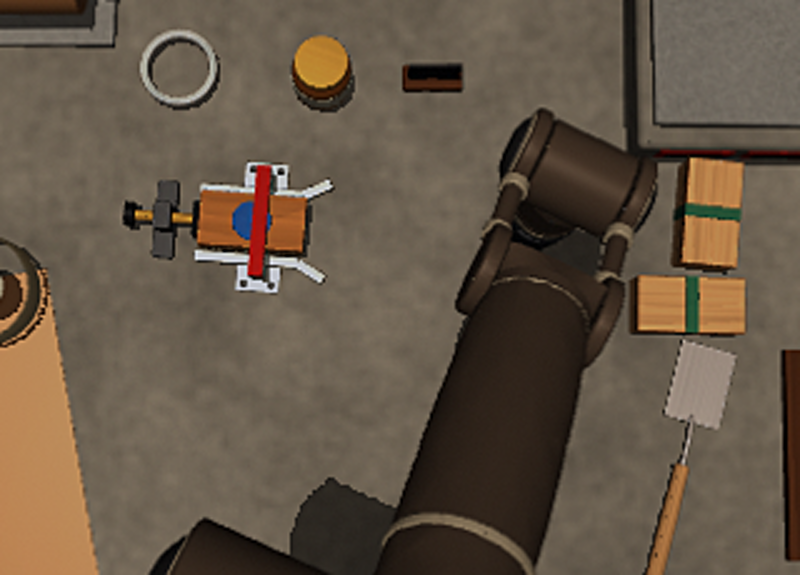

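The box lies flat under the bar at (252,220), against the pad at (195,218). The other goods look unmoved and the arm is clear, so I'll hand in.

```bash
python3 -c "
from h import *; print(order.finish_job())"
```

```text
the job is handed in; nothing more can be done
None
```

The job is done and handed in at about 21 s of the 72 s allowed; no verdict was reported.

- **Lid:** I pressed it at its middle until it stopped hard. Force rose from about 7 N to 23 N with no further travel, and the measured height dropped from about 57 mm to 50.5 mm.
- **Carry and push:** I carried the box to the mouth and set its nose between the flared rails. I then let go and pushed it lengthwise from behind with two fingers until it met the pad.
- **Press on the pad:** The wrist read 8.8–10.6 N for about 1.5 s. Sliding friction was about 3 N, so the pad took roughly 7–8 N, or up to 10 N if friction was lower. On first contact the wrist briefly read 14.6 N, the highest reading I saw at the gauge and well under the 25 N limit.
- **Uneven start to the press:** Before that steady hold, the force wandered between 3 and 10 N while I corrected a slight tool tilt.
- **Last checks:** Both cameras show the box flat, with its top at about 50.5 mm at both ends. It lies centred in the channel, from about 50 mm before the bar to about 70 mm past it, with its front at the pad. The arm was clear and the other goods in view looked unmoved. The cheese wheel was outside that last view, so I did not check it.

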